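Start the extractor from its push-button box

ROBOT

A 7-joint arm with a two-finger parallel gripper is mounted at the origin on a cart in front of the work surface, level with it; the furniture and walls round the work are solid. World frame = base frame: x ahead of the robot, y to its left, z up, the work surface at z = 0. Lengths are in m, angles in rad, forces in N, time in s.
With the tool pointing down it reaches from about 0.4 to 0.875 m from the base axis. Payload 19.3 kg.
Tool frame: the origin (TCP) lies on the mounting face of the last link; the fingertips stand 173 mm ahead of it and the grasp point (between the pads) lies 155 mm ahead of it (bot.grip_point_offset is the distance from the TCP to the grasp point, in m); z points along the fingers, y is the line along which they close (so a half turn about z gives the same grasp; the last joint's range is limited). The gripper opens to 85 mm and grips with 20 to 120 N. Pads are 22 mm wide; open, the fingers measure 114 mm over their backs; the gripper's body (76 mm by 85 mm) begins 54 mm behind the grasp point. The pads swing forward as they close: fully open they stand 13 mm farther back than shut.
Start: joints at [1.278, 0.521, -0.036, 1.599, 0.021, 1.021, -0.113], TCP at [0.138, -0.61, 0.405] pointing down, gripper open.
Joint ranges: [-2.91, 2.91], [-0.3, 2.13], [-1.5, 1.42], [0.17, 2.43], [-1.26, 4.41], [0.16, 1.93], [-2.52, 2.52]. Speed limits (rad/s): [1.89, 1.89, 2.39, 2.39, 3.01, 3.01, 3.01].

INTERFACE

Orientations are given as [roll, pitch, yaw] about the fixed x, y, z axes, in that order (R = Rz(yaw) Ry(pitch) Rx(roll)).
In Python, from workcell import bot gives the robot as it stands.
- The arm moves only by the tool arm_command, never from a script. Its argument "deltas" is a list of rows, each a list of 3 entries, a list of its own where there are three numbers: the shift along the tool's x, y, z in cm, then the turn, a rotation vector about the tool's x, y, z in rad, then the finger opening in cm, from 0 to 8.54. In form: [[[tx, ty, tz], [rx, ry, rz], claw], ...]. A call has 1 to 20 rows; each row shifts and turns the commanded pose from where the row before left it, along the tool's axes as they then stand; what a row does not reach is not made up. A row lasts 1/10 s, in which the tool goes at most 50 mm and 8.59 degrees, less where a joint would pass 70% of its speed; a pose out of reach is approached as far as the arm can. A call with a gripper value outside its range is refused whole. The fingers move at their own pace and stop on an object; "newtons" is the grip in N (left out, the last holds). Time passes only in rows, so rows that do not move let the fingers close. It gives the time, the measured TCP pose, the force, the opening and the grip force at its end, in the units of the state.
- bot.observe(): the state, without advancing time (a new reading comes with each control period).
- bot.grab_frame(name): name is "side" or "top"; returns a dict with "frame" (400x640x3 uint8, red, green, blue), "K" (3x3 intrinsics, pixels), "k1" (the pictures are not rectified: a ray, as slopes to the right and down, at radius r is drawn at 1 + k1 r^2 times it, then the intrinsics apply), "rvec" (rotation vector, rad) and "tvec" (3), from world to camera coordinates, as OpenCV has them. Camera axes: x right, y down, z forward; pixel columns grow to the right and rows downward; lengths in m; the calibration is good to about 2 mm. A picture is of the moment at which its call begins. There is no depth.
- bot.job_done(): hands the job in; it is judged then, once.
Trained networks look in a picture, given as the dict that the camera call returned (one of the last four; its "shot" number tells which), for a name from the list of things; names that differ only in an ending like _2 or _b are one class to them, and where a whole thing is asked for, a point or a joint stands for the part that bears it (a point fixed in the world has none). Each returns a list of dicts, best first, with "p" (0 to 1); they miss things now and then, are a little off and sometimes report something else, mostly with a low value. They report only what shows in the picture. A call takes as long as a camera call.
- bot.find_in(name, picture): "rect" ([left, top, width, height] in pixels, round what is visible of it).
- bot.mark_of(name, picture): "at" ([column, row] in pixels: a listed point, or the origin of a listed thing).
The state is a dict: "clock": time; "qpos": joint angles; "qd": joint speeds; "joint_efforts": joint torques, N m; "position": TCP position; "tool_rot": TCP orientation; "force": force on the tool from outside, world axes, zero at the start; "moment": the same for the moment, N m; "grip_width": finger opening in m; "finger_force": force on a finger pad.
Only numpy, scipy, OpenCV 4.12 (cv2) and the standard library are available. Lean on these libraries where they do the work, as an engineer would, in place of code of your own. Each camera call takes 0.05 s, during which the arm holds its last target. There are 200 camera calls.

TASK

Start the dust extractor from the push-button box on the bench: press the square key, then the long bar key, then the small round key, in that order and one at a time, each all the way in so that its little steel pin goes down, and let each spring back before the next. Never press the big mushroom stop button, and leave the other things on the bench where they are.

Things in the scene. Friction and masses are not known exactly. Their poses are not given: they have to be found in the camera images.
- start_box: the start box: a flat aluminium-topped grey box 220 x 220 mm and 70 mm high, screwed to the bench (it cannot move). Origin at the centre of its underside on the bench; z up, x toward its back with the three hose unions. On its lid four push buttons stand at the corners of a 90 mm square (each 45 mm from the middle line in the box's x and y); which button is at which corner differs from start to start, all are square to the box
- square_key_top (a point): square key: black plastic, square, 38 x 38 mm; centre of its top face, which at rest is 92 mm above the bench (22 mm above the lid) and is pressed straight down. It stands in a grey bezel 10 mm high, so even fully pressed its face stays 4 mm above the bezel
- square_key (a joint): press depth of that key in m: 0 at rest, 0.008 fully in (hard stop). A spring brings it back: about 1.5 N to start it and 5 N to hold it fully in
- square_key_pin (a joint): the steel tell-tale pin of that key, 8 mm thick, standing 36 mm from the key's centre toward the front of the box (its -x side): 0 as it stands at the start, 8 mm proud of the lid; pressing the key carries it down with the key (about 0.007 m fully pressed, so it stands about 1 mm proud), and it stays down when the key springs back
- bar_key_top (a point): bar key: black plastic, oblong bar, 22 mm (along the box's x) x 64 mm (along the box's y); centre of its top face, which at rest is 92 mm above the bench (22 mm above the lid) and is pressed straight down. It stands in a grey bezel 10 mm high, so even fully pressed its face stays 4 mm above the bezel
- bar_key (a joint): press depth of that key in m: 0 at rest, 0.008 fully in (hard stop). A spring brings it back: about 1.5 N to start it and 5 N to hold it fully in
- bar_key_pin (a joint): the steel tell-tale pin of that key, 8 mm thick, standing 36 mm from the key's centre toward the front of the box (its -x side): 0 as it stands at the start, 8 mm proud of the lid; pressing the key carries it down with the key (about 0.007 m fully pressed, so it stands about 1 mm proud), and it stays down when the key springs back
- round_key_top (a point): small round key: black plastic, flat-topped disc, 36 mm across; centre of its top face, which at rest is 92 mm above the bench (22 mm above the lid) and is pressed straight down. It stands in a grey bezel 10 mm high, so even fully pressed its face stays 4 mm above the bezel
- round_key (a joint): press depth of that key in m: 0 at rest, 0.008 fully in (hard stop). A spring brings it back: about 1.5 N to start it and 5 N to hold it fully in
- round_key_pin (a joint): the steel tell-tale pin of that key, 8 mm thick, standing 36 mm from the key's centre toward the front of the box (its -x side): 0 as it stands at the start, 8 mm proud of the lid; pressing the key carries it down with the key (about 0.007 m fully pressed, so it stands about 1 mm proud), and it stays down when the key springs back
- stop_mushroom_top (a point): stop button: black plastic mushroom head 52 mm across, the only tall one; centre of its top, 109 mm above the bench (39 mm above the lid). No pin. Not to be pressed
- stop_mushroom (a joint): press depth of the stop button in m: 0 at rest, 0.008 fully in; same spring
- tape_measure: bystander: tape measure standing on the bench close to the left side of the box, 36 x 90 x 64 mm high; origin at the centre of its underside
- hex_keys: bystander: holder with hex keys on the bench close to the right side of the box, 28 x 100 x 25 mm; origin at the centre of its underside
- screw_tin: bystander: round tin, 75 mm across, 58 mm high, farther left; origin at the centre of its underside
- sanding_block: bystander: wooden sanding block, 60 x 110 x 30 mm, farther left; origin at the centre of its underside

How it is judged:
On the way, in this order (a step that is already met when the one before it is completed fails the run):
1. the square key is pressed at least 6.5 mm in, its pin goes down, while the other buttons are up (value of joint square_key above 0.0065 m and value of joint square_key_pin above 0.005 m and value of joint each of bar_key, round_key, stop_mushroom below 0.002 m), for 0.05 s.
2. the bar key is pressed at least 6.5 mm in, its pin goes down, while the other buttons are up (value of joint bar_key above 0.0065 m and value of joint bar_key_pin above 0.005 m and value of joint each of square_key, round_key, stop_mushroom below 0.002 m), for 0.05 s.
3. the round key is pressed at least 6.5 mm in, its pin goes down, while the other buttons are up (value of joint round_key above 0.0065 m and value of joint round_key_pin above 0.005 m and value of joint each of square_key, bar_key, stop_mushroom below 0.002 m), for 0.05 s.
At the end, for the whole second after the job is handed in: the square, bar and round keys have been pressed in that order, all four buttons are up again (within 1.5 mm) and the three pins are down (more than 5 mm) (value of joint each of square_key, bar_key, round_key, stop_mushroom below 0.0015 m and value of joint each of square_key_pin, bar_key_pin, round_key_pin above 0.005 m); the robot touches nothing.
It fails at once if the stop button is pressed (more than 2 mm) (value of joint stop_mushroom above 0.002 m).
It fails at once if a key is pressed before its turn (its pin goes down more than 3 mm before the pin of the key before it is down) ((value of joint bar_key_pin above 0.003 m and value of joint square_key_pin below 0.005 m) or (value of joint round_key_pin above 0.003 m and value of joint bar_key_pin below 0.005 m)).
It fails at once if two keys are down at once (both more than 3 mm) (value of joint each of square_key, bar_key above 0.003 m or value of joint each of bar_key, round_key above 0.003 m or value of joint each of square_key, round_key above 0.003 m).
It fails at once if the tape measure, hex keys, tin or sanding block is shoved more than 20 mm (distance of any of tape_measure, hex_keys, screw_tin, sanding_block from where it was at the start of the episode above 0.02 m).
It also fails if it takes over 38 s, if anything falls off the work surface, if the arm or the gripper's body presses on something with over 40 N, if the wrist force passes 120 N, or if a joint passes its speed limit or range.

## Working session

There is one attempt and no reset: what is moved stays moved. The work goes in short steps, Python scripts to look and compute and a tool call to move; the robot and the scene stay as the last step left them, time stands still between calls to the robot, and variables do not carry over. Pictures are saved under pics/ and viewed, at most 10 in all, crops included, and the job is handed in when it is done.

Besides the shell and the picture viewer there is one more tool, called after "Emit:" as name(argument=value, ...) on one line, values as JSON. arm_command: Moves the arm, as the interface text tells. Its arguments: {"type":"object","properties":{"deltas":{"type":"array","items":{"type":"array"}},"newtons":{"type":"number"}},"required":["deltas"]}

```bash
mkdir -p pics
cat > h.py <<'E'
import numpy as np, cv2
from workcell import bot
from scipy.spatial.transform import Rotation as R
def ray(pic,px):
    K=np.array(pic["K"],float); k1=pic["k1"]
    d=(np.array([(px[0]-K[0,2])/K[0,0],(px[1]-K[1,2])/K[1,1]]))
    u=d.copy()
    for _ in range(30): u=d/(1+k1*(u@u))
    Rm=cv2.Rodrigues(np.array(pic["rvec"],float))[0]; t=np.array(pic["tvec"],float).ravel()
    return -Rm.T@t, Rm.T@np.array([u[0],u[1],1])
def at_z(pic,px,z):
    o,d=ray(pic,px); return o+d*(z-o[2])/d[2]
E
python3 - <<'E'
from h import *
s=bot.observe(); print(s)
for n in("side","top"):
    p=bot.grab_frame(n); cv2.imwrite(f"pics/{n}0.png",p["frame"][:,:,::-1])
    for k,z in(("square_key_top",.092),("bar_key_top",.092),("round_key_top",.092),("stop_mushroom_top",.109),("start_box",0),("tape_measure",0),("hex_keys",0)):
        for m in bot.mark_of(k,p)[:2]: print(n,k,round(m["p"],2),np.round(m["at"],1),at_z(p,m["at"],z).round(4))
E
```

```text
{'clock': 0.0, 'qpos': array([ 1.27778747,  0.5220472 , -0.03633258,  1.59997679,  0.02119344,
        1.02112228, -0.11283762]), 'qd': array([-0.00163635, -0.00104071, -0.00124855,  0.00111543, -0.00019922,
       -0.00070236,  0.00093925]), 'joint_efforts': array([ 4.81211446e-04, -9.27105904e+01,  1.97970405e+00, -3.69942892e+01,
        1.77244894e-02,  8.28851829e-03, -1.21704225e-04]), 'position': array([ 0.13805858, -0.60942581,  0.40411606]), 'tool_rot': array([-3.14042623e+00,  7.55880922e-05,  2.22761800e-01]), 'force': array([-0.57151233, -0.99317451, -0.18613607]), 'moment': array([-0.0616549 , -0.04113081,  0.00925935]), 'finger_force': 0.0, 'grip_width': 0.08528031109733886}
side square_key_top 0.68 [301.3 238.1] [ 0.48   -0.0185  0.092 ]
side bar_key_top 0.44 [331.5 229.4] [0.5753 0.0045 0.092 ]
side round_key_top 0.41 [291.5 222.9] [0.4633 0.0572 0.092 ]
side round_key_top 0.16 [283.1 219.6] [0.4406 0.0782 0.092 ]
side stop_mushroom_top 0.62 [316.  208.9] [0.5462 0.0917 0.109 ]
side start_box 0.63 [310.8 250. ] [0.5181 0.0273 0.    ]
side start_box 0.54 [292.9 220.9] [0.4868 0.1845 0.    ]
side tape_measure 0.59 [278.2 221.6] [0.4368 0.1898 0.    ]
side hex_keys 0.57 [325.1 294. ] [ 0.5215 -0.1572  0.    ]
side hex_keys 0.19 [302.7 237.8] [0.5037 0.0901 0.    ]
top square_key_top 0.64 [381.2 223.6] [ 0.4776 -0.0253  0.092 ]
top bar_key_top 0.46 [377.5 194.7] [ 0.5718 -0.0093  0.092 ]
top round_key_top 0.51 [347.9 225. ] [0.4613 0.0703 0.092 ]
top stop_mushroom_top 0.53 [346.  195.4] [0.5486 0.0848 0.109 ]
top stop_mushroom_top 0.17 [381.1 218.7] [ 0.485  -0.0224  0.109 ]
top start_box 0.79 [360.5 221.2] [0.5214 0.0301 0.    ]
top tape_measure 0.58 [304.6 237.1] [0.4464 0.1975 0.    ]
top hex_keys 0.77 [423.2 225.9] [ 0.5292 -0.1657  0.    ]
```

Run:
```python
import cv2
a=cv2.imread("pics/top0.png")[150:290,270:460];b=cv2.imread("pics/side0.png")[160:310,230:420]
cv2.imwrite("pics/c0.png",cv2.resize(a,(760,560),interpolation=cv2.INTER_CUBIC));cv2.imwrite("pics/c1.png",cv2.resize(b,(760,600),interpolation=cv2.INTER_CUBIC))
# rigid fit of layout
import numpy as np
from scipy.spatial.transform import Rotation
from scipy.optimize import least_squares
L=np.array([[-45,-45],[45,-45],[-45,45],[45,45]])/1e3
T=np.array([[.4776,-.0253],[.5718,-.0093],[.4613,.0703],[.5486,.0848]]);S=np.array([[.48,-.0185],[.5753,.0045],[.4633,.0572],[.5462,.0917]])
def f(p,q):
    c,s=np.cos(p[2]),np.sin(p[2]);return L@np.array([[c,s],[-s,c]])+p[:2]-q
for q in(T,(T+S)/2):
    r=least_squares(lambda p:f(p,q).ravel(),[.5,.03,.1]);print(r.x.round(4),(r.fun.reshape(4,2)*1e3).round(1).tolist(),f(r.x,0).round(4).tolist())
```

```text
[0.5148 0.0301 0.1864] [[1.3, 2.9], [-4.4, 3.5], [1.0, -4.3], [2.1, -2.1]] [[0.4789, -0.0224], [0.5674, -0.0058], [0.4623, 0.066], [0.5507, 0.0827]]
[0.5155 0.0319 0.2387] [[3.6, -0.5], [-3.7, 1.2], [-1.2, 1.3], [1.2, -2.0]] [[0.4824, -0.0224], [0.5699, -0.0012], [0.4611, 0.065], [0.5486, 0.0863]]
```

View pics/c0.png

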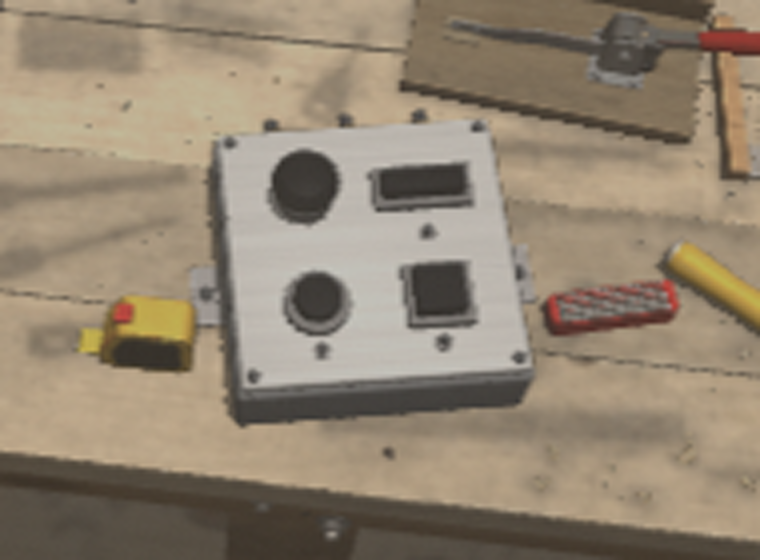

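View pics/c1.png

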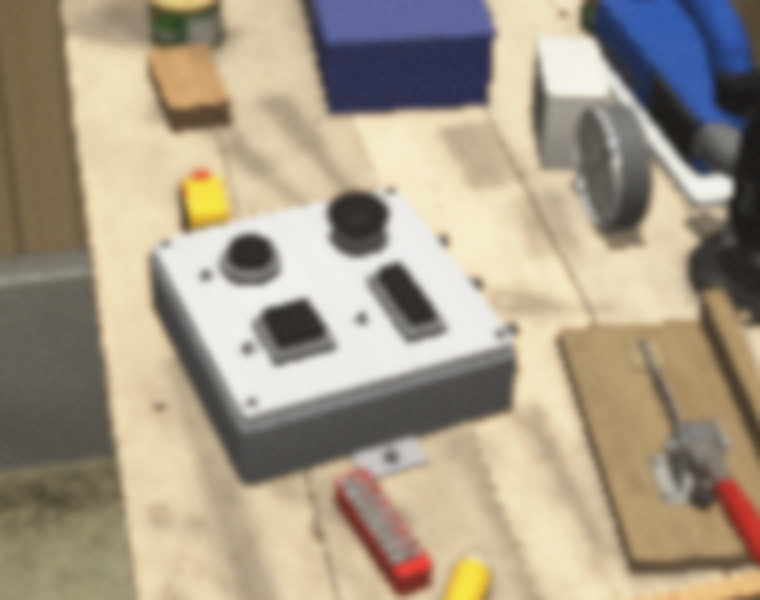

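The pictures confirm the networks. In the top crop, scaled 4x from (270,150), the square is at (440,290), the bar at (422,183), the round key at (317,298) and the mushroom at (305,183). The lid screws are at (230,143), (478,127), (252,377) and (519,358). I'll refine the yaw from the screws.

Run:
```python
from h import *
p=bot.grab_frame("top")
P=[at_z(p,(270+u/4,150+v/4),.07)[:2] for u,v in((230,143),(478,127),(252,377),(519,358))]
print(np.round(P,4).tolist(),np.mean(P,0))
for a,b in((2,0),(3,1)): d=P[a]-P[b];print("yaw",np.arctan2(-d[1],-d[0]))
for a,b in((1,0),(3,2)): d=P[b]-P[a];print("yaw",np.arctan2(-d[0],d[1]))
for u,v in((440,290),(422,183),(317,298)): print(at_z(p,(270+u/4,150+v/4),.092).round(4))
s=bot.observe();Rt=R.from_euler("xyz",s["tool_rot"])
for q in((.480,-.022),(.569,-.004),(.462,.065)): print((Rt.inv().apply(np.array([*q,.13+.173])-s["position"])*100).round(2))
```

```text
[[0.5967, 0.1444], [0.6344, -0.0458], [0.4054, 0.1072], [0.4439, -0.0836]] [0.52009222 0.03054422]
yaw 0.19216677106584995
yaw 0.19579057484921925
yaw 0.1958037527381558
yaw 0.19866486403732184
[ 0.4807 -0.0216  0.092 ]
[ 0.5674 -0.0035  0.092 ]
[0.4634 0.0666 0.092 ]
[ 46.33 -49.75  10.17]
[ 55.41 -49.54  10.17]
[ 46.5  -58.63  10.17]
```

Emit:
arm_command(deltas=[[[2.26,-2.54,0],[0,0,0.028],0],[[2.26,-2.54,0],[0,0,0],0],[[2.26,-2.54,0],[0,0,0],0],[[2.26,-2.54,0],[0,0,0],0],[[2.26,-2.54,0],[0,0,0],0],[[2.26,-2.54,0],[0,0,0],0],[[2.26,-2.54,0],[0,0,0],0],[[2.26,-2.54,0],[0,0,0],0],[[2.26,-2.54,0],[0,0,0],0],[[2.26,-2.54,0],[0,0,0],0],[[2.26,-2.54,0],[0,0,0],0],[[2.26,-2.54,0],[0,0,0],0],[[2.26,-2.54,0],[0,0,0],0],[[2.26,-2.54,0],[0,0,0],0],[[2.26,-2.54,0],[0,0,0],0],[[2.26,-2.54,0],[0,0,0],0],[[2.26,-2.54,0],[0,0,0],0],[[2.26,-2.54,0],[0,0,0],0],[[2.26,-2.54,0],[0,0,0],0],[[2.26,-2.54,0],[0,0,0],0]], newtons=40)

```text
clock: 2.85
position: [0.4829, -0.0219, 0.4049]
tool_rot: [3.141, -0.0, 0.195]
force: [0.9, -0.1, 0.5]
grip_width: 0.0001
finger_force: 0.0
```

Emit:
arm_command(deltas=[[[0,0,2.5],[0,0,0],0],[[0,0,3],[0,0,0],0],[[0,0,3],[0,0,0],0],[[0,0,2],[0,0,0],0],[[0,0,1],[0,0,0],0],[[0,0,0],[0,0,0],0],[[0,0,0],[0,0,0],0]])

```text
clock: 3.55
position: [0.4827, -0.0232, 0.2904]
tool_rot: [3.141, -0.001, 0.195]
force: [0.2, -0.7, -0.0]
grip_width: 0.0001
finger_force: 0.0
```

Run:
```python
from h import *
o=[]
for n,(x,y) in(("top",(320,170)),("side",(250,170))):
    p=bot.grab_frame(n); o.append(cv2.resize(p["frame"][y:y+100,x:x+100,::-1],(400,500),interpolation=cv2.INTER_CUBIC))
cv2.imwrite("pics/c2.png",np.hstack(o)); s=bot.observe();print(s["position"],s["force"])
```

```text
[ 0.48273615 -0.02323845  0.29073016] [ 0.54957401 -0.90718054 -0.0379758 ]
```

View pics/c2.png

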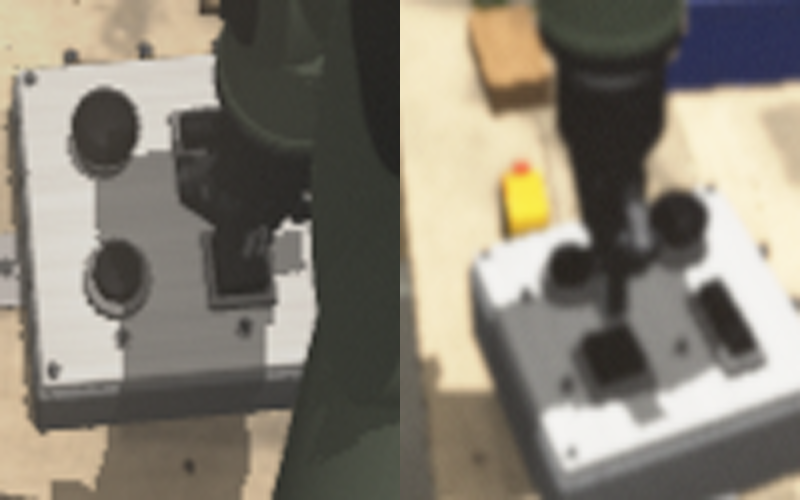

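The picture shows the closed fingertips standing over the square key: side crop tip at (613,315), key at (613,345). Pressing now.

Emit:
arm_command(deltas=[[[0,0,1.2],[0,0,0],0],[[0,0,0.8],[0,0,0],0],[[0,0,0.4],[0,0,0],0],[[0,0,0.3],[0,0,0],0],[[0,0,0.3],[0,0,0],0],[[0,0,0.2],[0,0,0],0],[[0,0,0.1],[0,0,0],0],[[0,0,0],[0,0,0],0],[[0,0,0],[0,0,0],0]])

```text
clock: 4.55
position: [0.4822, -0.0232, 0.2572]
tool_rot: [3.141, 0.0, 0.195]
force: [-7.1, -0.3, 18.8]
grip_width: -0.0001
finger_force: 9.6
```

Emit:
arm_command(deltas=[[[0,0,-0.5],[0,0,0],0],[[0,0,-1.5],[0,0,0],0],[[0,0,-2],[0,0,0],0],[[1.5,0,0],[0,0,0],0],[[3,0,0],[0,0,0],0],[[3,0,0],[0,0,0],0],[[1.5,0,0],[0,0,0],0],[[0,0,0],[0,0,0],0],[[0,0,0],[0,0,0],0]])

```text
clock: 5.45
position: [0.5704, -0.0058, 0.2965]
tool_rot: [-3.141, 0.0, 0.195]
force: [-0.6, -0.4, -0.0]
grip_width: -0.0004
finger_force: 0.0
```

Run:
```python
from h import *
o=[]
for n,(x,y) in(("top",(320,170)),("side",(250,170))):
    p=bot.grab_frame(n); o.append(cv2.resize(p["frame"][y:y+100,x:x+100,::-1],(400,500),interpolation=cv2.INTER_CUBIC))
cv2.imwrite("pics/c3.png",np.hstack(o)); s=bot.observe();print(s["position"],s["force"])
```

```text
[ 0.57014592 -0.00599907  0.29670725] [ 0.41496971  0.42435112 -0.09729814]
```

View pics/c3.png

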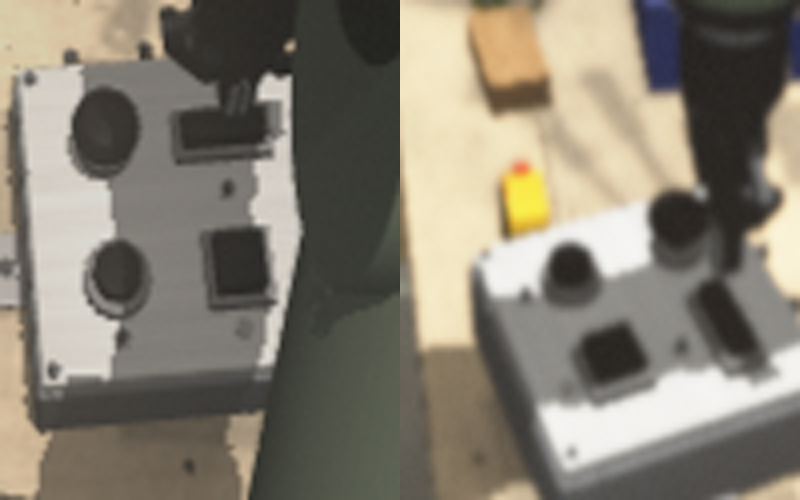

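The square pin is down: it has faded at (243,328) in the top crop, and the key is back up. The tip is above the bar at about (235,110). Pressing the bar.

Emit:
arm_command(deltas=[[[0,0,1.2],[0,0,0],0],[[0,0,1.2],[0,0,0],0],[[0,0,0.5],[0,0,0],0],[[0,0,0.3],[0,0,0],0],[[0,0,0.3],[0,0,0],0],[[0,0,0.3],[0,0,0],0],[[0,0,0.2],[0,0,0],0],[[0,0,0],[0,0,0],0],[[0,0,0],[0,0,0],0]])

```text
clock: 6.45
position: [0.5706, -0.0058, 0.2573]
tool_rot: [3.141, -0.0, 0.195]
force: [-6.7, -0.4, 14.6]
grip_width: -0.0002
finger_force: 7.4
```

Emit:
arm_command(deltas=[[[0,0,-0.5],[0,0,0],0],[[0,0,-1.5],[0,0,0],0],[[0,0,-2],[0,0,0],0],[[-3,0,0],[0,0,0],0],[[-3,0,0],[0,0,0],0],[[-3,-1,0],[0,0,0],0],[[0,-3,0],[0,0,0],0],[[0,-3,0],[0,0,0],0],[[0,-2,0],[0,0,0],0],[[0,0,0],[0,0,0],0],[[0,0,0],[0,0,0],0]])

```text
clock: 7.55
position: [0.4652, 0.0651, 0.2973]
tool_rot: [3.141, -0.001, 0.195]
force: [0.5, -0.8, 1.3]
grip_width: 0.0003
finger_force: 0.0
```

Run:
```python
from h import *
o=[]
for n,(x,y) in(("top",(320,170)),("side",(250,170))):
    p=bot.grab_frame(n); o.append(cv2.resize(p["frame"][y:y+100,x:x+100,::-1],(400,500),interpolation=cv2.INTER_CUBIC))
cv2.imwrite("pics/c4.png",np.hstack(o)); s=bot.observe();print(s["position"],s["force"])
```

```text
[0.46522885 0.06433541 0.29702945] [ 0.00204536 -0.88906263 -0.39203751]
```

View pics/c4.png

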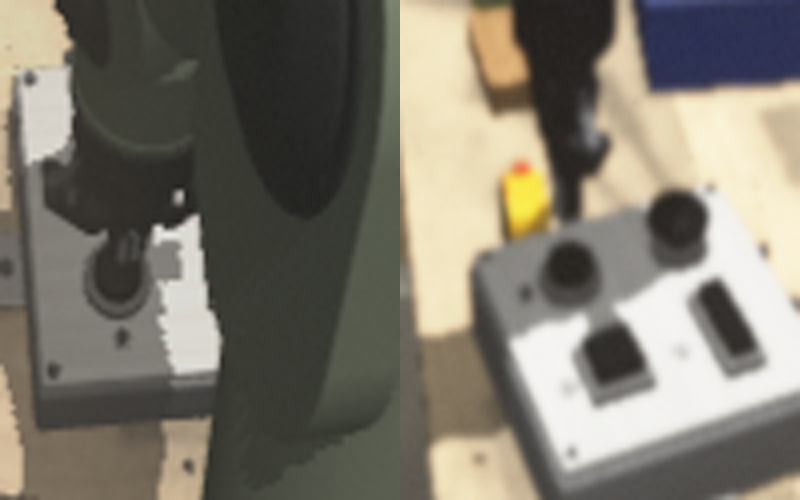

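In the side crop the square pin (570,385) and bar pin (683,350) are down, the round pin (525,293) is still up, and the tip is over the round key (570,262). Pressing it.

Emit:
arm_command(deltas=[[[0,0,1.2],[0,0,0],0],[[0,0,1.2],[0,0,0],0],[[0,0,0.5],[0,0,0],0],[[0,0,0.3],[0,0,0],0],[[0,0,0.3],[0,0,0],0],[[0,0,0.3],[0,0,0],0],[[0,0,0.2],[0,0,0],0],[[0,0,0],[0,0,0],0],[[0,0,0],[0,0,0],0]])

```text
clock: 8.55
position: [0.4648, 0.0651, 0.2572]
tool_rot: [3.141, -0.0, 0.195]
force: [-6.6, -2.2, 19.2]
grip_width: 0.0003
finger_force: 9.3
```

Emit:
arm_command(deltas=[[[0,0,-0.5],[0,0,0],0],[[0,0,-1.5],[0,0,0],0],[[0,0,-2.5],[0,0,0],0],[[0,0,-3],[0,0,0],0],[[0,0,-3],[0,0,0],0],[[0,0,-2],[0,0,0],0],[[0,0,0],[0,0,0],0],[[0,0,0],[0,0,0],0],[[0,0,0],[0,0,0],0]])

```text
clock: 9.45
position: [0.4648, 0.065, 0.381]
tool_rot: [-3.142, 0.001, 0.195]
force: [-0.1, 1.0, -0.7]
grip_width: 0.0002
finger_force: 0.0
```

Run:
```python
from h import *
o=[]
for n,(x,y) in(("top",(320,170)),("side",(250,170))):
    p=bot.grab_frame(n); o.append(cv2.resize(p["frame"][y:y+100,x:x+100,::-1],(400,500),interpolation=cv2.INTER_CUBIC))
cv2.imwrite("pics/c5.png",np.hstack(o)); s=bot.observe();print(s["position"],s["force"])
```

```text
[0.46486968 0.06507806 0.38092908] [-1.19470908  0.51837559  0.55649875]
```

View pics/c5.png

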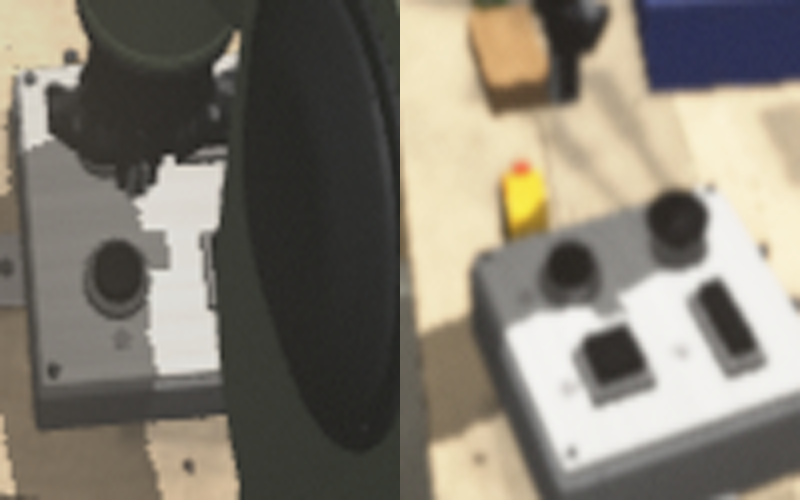

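All three pins are down (the round one at (122,338) in the top crop), the keys are up and the arm is clear.

```bash
python3 -c "
from workcell import bot
print(bot.job_done())"
```

```text
the job is handed in; nothing more can be done
None
```

I pressed the square, bar and round keys fully in, in that order. The last pictures show all three pins down, the keys back up and the arm clear; the stop button was never touched. I handed the job in at about 9.5 s of the 38 s allowed, and no verdict came back.

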